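Rack the paint bottles in reverse order

TASK

Move the four paint bottles from the drying board into the carrying rack, one to a pocket, in reverse order: the one that stood nearest the drying board's handle goes in the pocket farthest from the rack's handle, and so on, down to the one that stood farthest from the board's handle, which goes in the pocket nearest the rack's handle. Keep every bottle upright all the way, and leave each standing flat on its pocket floor.

Things in the scene. Friction and masses are not known exactly. Their poses are not given: they have to be found in the camera images.
- board: drying board the bottles stand on at the start: flat dark brown wooden paddle 262 x 78 mm, 10 mm thick, fixed, with a 54 mm long tongue handle 8 mm thick at one short end. Origin at the underside, at the centre of the 262 mm part; x along the row, the handle at the -x end. On it, on four cork discs, the row of bottles at x = -96, -32, 32, 96 mm (y = 0); any bottle may be at any place.
- rack: carrying rack, empty at the start: pale plywood paddle 262 x 70 mm, fixed, with the same tongue handle at one short end. Origin at the underside, at the centre of the 262 mm part; x along the row, the handle at the -x end. Four square pockets 58 x 58 mm, centres at x = -96, -32, 32, 96 mm (y = 0); pocket floors 8 mm above the underside, walls 6 mm thick, rising 6 mm above the floors (14 mm over the table).
- wide_mid (a point): wide round paint pot, white with a flat grey screw lid: body 40 mm across, lid 42 mm across (the top 16 mm), 58 mm high in all. About 30 to 90 g, loose. Point at its centre, half-way up; z up its axis.
- slim_mid (a point): slim round bottle, white with a pointed grey nozzle: body 30 mm across and straight up to 48 mm, nozzle above, 72 mm high in all. About 30 to 90 g, loose. Point at its centre, half-way up; z up its axis.
- square_mid (a point): square bottle, white with a small round grey cap: body 34 x 34 mm and 50 mm high, cap 24 mm across, 62 mm high in all; stands with its flat sides along and across the row; x and y square to its sides. About 30 to 90 g, loose. Point at its centre, half-way up; z up its axis.
- shoulder_mid (a point): round bottle with sloping shoulders, white with a small round grey cap: body 38 mm across and straight up to 44 mm, cap 18 mm across, 68 mm high in all. About 30 to 90 g, loose. Point at its centre, half-way up; z up its axis.
- disc_wide: fixed cork disc, 54 mm across, 4 mm thick, on the drying board under the wide pot at the start (it stays there and marks where that one stood). Origin at the centre of its underside.
- disc_slim: fixed cork disc, 54 mm across, 4 mm thick, on the drying board under the slim bottle at the start (it stays there and marks where that one stood). Origin at the centre of its underside.
- disc_square: fixed cork disc, 54 mm across, 4 mm thick, on the drying board under the square bottle at the start (it stays there and marks where that one stood). Origin at the centre of its underside.
- disc_shoulder: fixed cork disc, 54 mm across, 4 mm thick, on the drying board under the shouldered bottle at the start (it stays there and marks where that one stood). Origin at the centre of its underside.
Not all that is in view belongs to the job. What is shaped like the part that bears wide_mid but green or purple is not meant.

How it is judged:
By the outcome, as a careful person would: the job done as asked, in the order asked, and still so for the second after the job is handed in, with the robot touching nothing.
It also fails if it takes over 112 s, if anything falls off the work surface, if the arm or the gripper's body presses on something with over 40 N, if the wrist force passes 120 N, or if a joint passes its speed limit or range.

ROBOT

A 6-joint arm with a two-finger parallel gripper is mounted at the origin on the work surface. World frame = base frame: x ahead of the robot, y to its left, z up, the work surface at z = 0. Lengths are in m, angles in rad, forces in N, time in s.
With the tool pointing down it reaches from about 0.225 to 0.875 m from the base axis. Payload 3.4 kg.
Tool frame: the origin (TCP) lies on the centre line of the jaws, within the pads' length; the fingertips stand 17 mm ahead of it and the grasp point (between the pads) lies 2 mm behind it (nose_length is the distance from the TCP to the fingertips, in m); z points along the fingers, y is the line along which they close (so a half turn about z gives the same grasp; the last joint's range is limited). The gripper opens to 85 mm and grips with 20 to 120 N. Pads are 22 mm wide; open, the fingers measure 114 mm over their backs; the gripper's body (76 mm by 85 mm) begins 54 mm behind the grasp point. The pads swing forward as they close: fully open they stand 13 mm farther back than shut.
Start: joints at [-1.31, 0.276, 1.505, -0, 1.361, -0.121], TCP at [0.214, -0.534, 0.248] pointing down, gripper open.
Joint ranges: [-2.89, 2.89], [-0.75, 2.08], [0.22, 2.7], [-1.18, 4.32], [0.11, 2.71], [-2.7, 2.7]. Speed limits (rad/s): [2.57, 2.57, 3.14, 3.14, 3.14, 3.14].

INTERFACE

Orientations are given as a unit quaternion [w, x, y, z].
In Python, from rig import get_state, get_image, sign_off, find_in, place_of, nose_length gives the robot as it stands.
- The arm moves only by the tool apply_moves, never from a script. Its argument "deltas" is one flat list of numbers, 5 for each row, row after row: the finger opening in mm, from 0 to 85.4, then the shift along the tool's x, y, z in mm, then the turn about the tool's z in degrees. A call has 1 to 12 rows; each row is the pose to reach, as a shift and turn from the pose commanded when the call began, along the tool's axes at that moment; what a row does not reach only later rows make up. A row lasts 1/12 s, in which the tool goes at most 41.7 mm and 7.16 degrees, less where a joint would pass 70% of its speed; a pose out of reach is approached as far as the arm can. A call with a gripper value outside its range is refused whole. The fingers move at their own pace and stop on an object; "squeeze" is the grip in N (left out, the last holds). Time passes only in rows, so rows that repeat a pose let the fingers close. It gives the time, the measured TCP pose, the force, the opening and the grip force at its end, in the units of the state.
- get_state(): the state, without advancing time (a new reading comes with each control period).
- get_image(name): name is "scene" or "top" or "wrist"; returns a dict with "frame" (420x560x3 uint8, red, green, blue), "K" (3x3 intrinsics, pixels), "position" and "orientation" of the camera in the world. Camera axes: x right, y down, z forward; pixel columns grow to the right and rows downward; lengths in m; the calibration is good to about 2 mm. A picture is of the moment at which its call begins. There is no depth.
- sign_off(): hands the job in; it is judged then, once.
Trained networks look in a picture, given as the dict that the camera call returned (one of the last four; its "shot" number tells which), for a name from the list of things; names that differ only in an ending like _2 or _b are one class to them, and where a whole thing is asked for, a point or a joint stands for the part that bears it (a point fixed in the world has none). Each returns a list of dicts, best first, with "score" (0 to 1); they miss things now and then, are a little off and sometimes report something else, mostly with a low value. They report only what shows in the picture. A call takes as long as a camera call. They do not tell look-alikes from the thing itself.
- find_in(query, picture): "point" ([column, row] in pixels, amid what is visible of it).
- place_of(query, picture): "point" ([column, row] in pixels: a listed point, or the origin of a listed thing).
The state is a dict: "clock": time; "qpos": joint angles; "qd": joint speeds; "effort": joint torques, N m; "position": TCP position; "ee_rot": TCP orientation; "contact_force": force on the tool from outside, world axes, zero at the start; "moment": the same for the moment, N m; "width": finger opening in m; "gripper_force": force on a finger pad.
Only numpy, scipy, OpenCV 4.12 (cv2) and the standard library are available. Lean on these libraries where they do the work, as an engineer would, in place of code of your own. Each camera call takes 0.05 s, during which the arm holds its last target. There are 200 camera calls.

## Working session

There is one attempt and no reset: what is moved stays moved. The work goes in short steps, Python scripts to look and compute and a tool call to move; the robot and the scene stay as the last step left them, time stands still between calls to the robot, and variables do not carry over. Pictures are saved under pics/ and viewed, at most 14 in all, crops included, and the job is handed in when it is done.

Besides the shell and the picture viewer there is one more tool, called after "Request:" in YAML: its name, and indented under it one key for each argument. apply_moves: Moves the arm, as the interface text tells. Its arguments: {"type":"object","properties":{"deltas":{"type":"array"},"squeeze":{"type":"number"}},"required":["deltas"]}

```bash
mkdir -p pics; ls; cat > h.py <<'E'
import numpy as np,cv2
from scipy.spatial.transform import Rotation as R
from rig import *
def rot(q): return R.from_quat([q[1],q[2],q[3],q[0]]).as_matrix()
def ray(p,im,z):
    d=rot(im["orientation"])@np.linalg.inv(im["K"])@np.array([p[0],p[1],1.]); c=np.array(im["position"])
    return c+d*(z-c[2])/d[2]
def proj(P,im):
    v=np.array(im["K"])@(rot(im["orientation"]).T@(np.array(P)-np.array(im["position"])));return v[:2]/v[2]
def save(im,n): cv2.imwrite("pics/"+n,im["frame"][:,:,::-1])
E
python3 - <<'E'
from h import *
s=get_state();print(s["clock"],s["position"],s["ee_rot"],s["width"],nose_length if not callable(nose_length) else nose_length())
Z=dict(board=0,rack=0,wide_mid=.043,slim_mid=.05,square_mid=.045,shoulder_mid=.048,disc_wide=.01,disc_slim=.01,disc_square=.01,disc_shoulder=.01)
for n in ["top","scene"]:
    im=get_image(n);save(im,n+"0.png");print(n,np.round(im["position"],3))
    for q,z in Z.items():
        for r in place_of(q,im)[:4]:
            print(q,round(r["score"],2),np.round(r["point"]),np.round(ray(r["point"],im,z),3))
E
```

```text
pics
0.0 [ 0.21413167 -0.5331031   0.24742666] [-9.34233920e-04  9.81832111e-01  1.89749387e-01 -4.80819654e-05] 0.08510354443909936 0.017
top [ 0.338 -0.032  0.75 ]
board 0.85 [170. 184.] [0.535 0.2   0.   ]
rack 0.55 [373. 202.] [ 0.51  -0.212  0.   ]
wide_mid 0.89 [203. 271.] [0.363 0.112 0.043]
wide_mid 0.87 [196. 214.] [0.467 0.132 0.043]
wide_mid 0.59 [260. 239.] [0.425 0.01  0.043]
slim_mid 0.62 [147. 166.] [0.556 0.232 0.05 ]
square_mid 0.68 [135. 150.] [0.589 0.26  0.045]
square_mid 0.66 [173. 193.] [0.506 0.178 0.045]
square_mid 0.2 [192. 213.] [0.468 0.139 0.045]
shoulder_mid 0.84 [130. 139.] [0.611 0.272 0.048]
disc_wide 0.73 [194. 215.] [0.472 0.143 0.01 ]
disc_wide 0.67 [199. 219.] [0.463 0.133 0.01 ]
disc_slim 0.72 [158. 172.] [0.557 0.224 0.01 ]
disc_square 0.63 [176. 196.] [0.51  0.182 0.01 ]
disc_shoulder 0.46 [135. 151.] [0.6   0.274 0.01 ]
scene [1.353 0.074 0.683]
board 0.96 [390. 251.] [0.535 0.202 0.   ]
wide_mid 0.79 [361. 210.] [0.466 0.144 0.043]
wide_mid 0.78 [299. 199.] [0.438 0.018 0.043]
wide_mid 0.66 [347. 184.] [0.375 0.115 0.043]
slim_mid 0.98 [410. 240.] [0.562 0.23  0.05 ]
square_mid 0.9 [381. 224.] [0.511 0.181 0.045]
shoulder_mid 0.55 [441. 253.] [0.591 0.281 0.048]
disc_wide 0.47 [355. 223.] [0.465 0.134 0.01 ]
disc_slim 0.76 [408. 253.] [0.552 0.231 0.01 ]
disc_square 0.73 [381. 237.] [0.508 0.184 0.01 ]
disc_shoulder 0.46 [438. 274.] [0.606 0.28  0.01 ]
disc_shoulder 0.26 [384. 223.] [0.463 0.192 0.01 ]
```

View pics/top0.png

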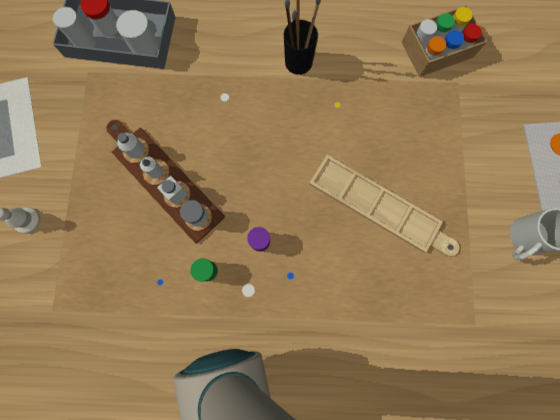

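View pics/scene0.png

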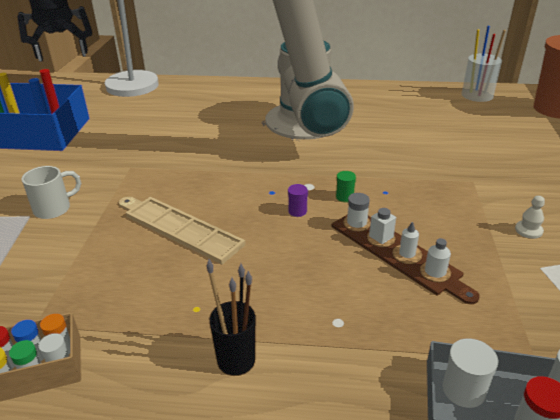

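Top view: the board has its handle at (114,128). From the handle outward the bottles are shouldered (133,148), slim (154,169), square (175,190) and wide grey-lidded (195,213). The rack's handle is at (450,246), and its pockets run from far to near at (333,177), (363,193), (392,210) and (425,229).
Possible mix-ups for the wide pot are green (203,270), purple (259,238) and the white pot in the tray (135,30). I choose the grey-lidded one on the board, (195,213).

```bash
python3 - <<'E'
from h import *
im=get_image("top");f=im["frame"];hsv=cv2.cvtColor(f,cv2.COLOR_RGB2HSV)
print([(p,hsv[p[1],p[0]]) for p in [(348,180),(378,198),(400,240),(300,200),(205,235),(125,165),(140,185)]])
def rect(mask,z,roi,n):
    m=np.zeros_like(mask);x0,y0,x1,y1=roi;m[y0:y1,x0:x1]=mask[y0:y1,x0:x1]
    k,l,st,_=cv2.connectedComponentsWithStats(m);i=1+np.argmax(st[1:,4]);m=(l==i).astype(np.uint8)*255
    cv2.imwrite("pics/m.png",m)
    ys,xs=np.nonzero(m);P=np.array([ray((x,y),im,z)[:2] for x,y in zip(xs,ys)],np.float32)
    print(n,len(P));return P,m
out=cv2.resize(f[110:290,90:480,::-1],None,fx=2,fy=2,interpolation=cv2.INTER_CUBIC)
h=hsv.astype(int)
rk=((h[...,2]>165)&(h[...,1]<150)).astype(np.uint8)*255
bd=((h[...,2]<90)).astype(np.uint8)*255
P,m1=rect(rk,.014,(295,140,470,270),"rack");r=cv2.minAreaRect(P);print(r)
Q,m2=rect(bd,.010,(95,110,235,250),"board");print(cv2.minAreaRect(Q))
mm=np.vstack([cv2.resize(m[110:290,90:480],None,fx=1.5,fy=1.5) for m in (m1,m2)])
cv2.imwrite("pics/crop.png",out);cv2.imwrite("pics/masks.png",mm)
E
```

```text
[((348, 180), array([ 20,  89, 191], dtype=uint8)), ((378, 198), array([ 20,  89, 191], dtype=uint8)), ((400, 240), array([ 18, 119, 161], dtype=uint8)), ((300, 200), array([ 17, 119, 154], dtype=uint8)), ((205, 235), array([ 16, 134,  76], dtype=uint8)), ((125, 165), array([ 11, 159,  96], dtype=uint8)), ((140, 185), array([ 18, 120, 151], dtype=uint8))]
rack 4092
((0.5102317333221436, -0.2125103771686554), (0.26334887742996216, 0.07190747559070587), 59.95952606201172)
board 1360
((0.5346289873123169, 0.20095714926719666), (0.26067793369293213, 0.0757932960987091), 45.592369079589844)
```

View pics/crop.png

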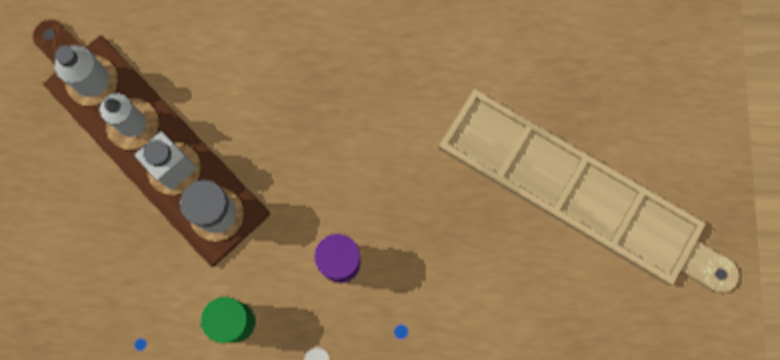

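View pics/masks.png

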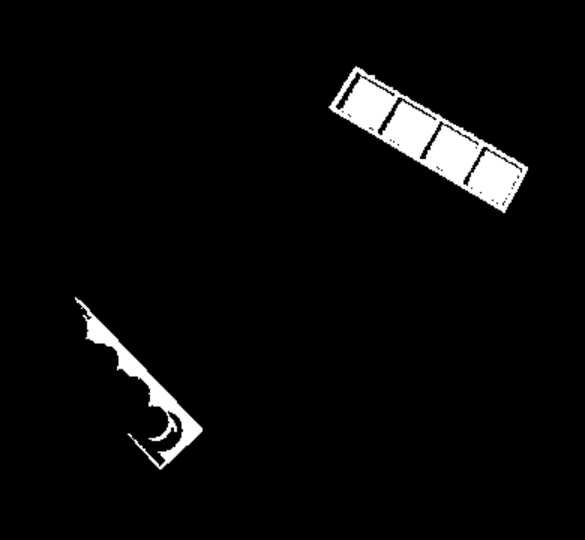

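The crop confirms the choice. The fits match the stated sizes: the rack measures 263x72 mm (70 nominal) and the board 261x76 mm (78 nominal). Next I go above the wide pot.

```bash
cat >> h.py <<'E'
T=dict(wide=((.4674,.1324),(.4622,-.2957)),square=((.5122,.1781),(.4942,-.2402)),slim=((.557,.2238),(.5262,-.1848)),shoulder=((.602,.2696),(.5582,-.1293)))
def go(p,z,yaw):
    s=get_state();M=rot(s["ee_rot"]);d=M.T@(np.array([*p,z])-s["position"])*1000
    y0=np.degrees(np.arctan2(M[1,0],M[0,0]));print(np.round(d,1),"turn",round((y0-yaw+180)%360-180,1),"F",np.round(s["contact_force"],1),"t",s["clock"])
E
python3 -c "
from h import *
go(T['wide'][0],.15,45.6);s=get_state();print(rot(s['ee_rot']).round(3))"
```

```text
[ 483.1 -523.8   98.3] turn -23.7 F [-0.2  0.2 -0.4] t 1.15
[[ 0.928  0.373  0.   ]
 [ 0.373 -0.928 -0.   ]
 [-0.     0.    -1.   ]]
```

Request:
apply_moves:
  deltas: [85,483,-524,98,-24,85,483,-524,98,-24,85,483,-524,98,-24,85,483,-524,98,-24,85,483,-524,98,-24,85,483,-524,98,-24,85,483,-524,98,-24,85,483,-524,98,-24,85,483,-524,98,-24,85,483,-524,98,-24,85,483,-524,98,-24,85,483,-524,98,-24]
  squeeze: 25

```text
clock: 2.15
position: [0.3904, -0.0687, 0.1803]
ee_rot: [0.001, 0.921, 0.39, 0.001]
contact_force: [1.7, -0.8, -0.5]
width: 0.0851
gripper_force: 0.0
```

```bash
python3 -c "
from h import *
go(T['wide'][0],.15,45.6)"
```

```text
[197.9 -84.9  30.3] turn 0.3 F [ 1.7 -0.8 -0.5] t 2.15
```

Request:
apply_moves:
  deltas: [85,198,-85,30,0,85,198,-85,30,0,85,198,-85,30,0,85,198,-85,30,0,85,198,-85,30,0,85,198,-85,30,0,85,198,-85,30,0,85,198,-85,30,0,85,198,-85,30,0]

```text
clock: 2.9
position: [0.4663, 0.1296, 0.1502]
ee_rot: [0.0, 0.921, 0.389, -0.001]
contact_force: [0.0, -0.2, -0.6]
width: 0.085
gripper_force: 0.0
```

```bash
python3 - <<'E'
from h import *
s=get_state()
im=get_image("wrist");save(im,"w1.png")
for q,z in dict(wide_mid=.043,square_mid=.045,slim_mid=.05,disc_wide=.01,disc_square=.01,disc_slim=.01).items():
    for r in place_of(q,im)[:2]: print(q,round(r["score"],2),np.round(r["point"]),np.round(ray(r["point"],im,z),4))
go(T['wide'][0],.042,45.6); print(proj([*T['wide'][0],.014],im),s["position"])
E
```

```text
wide_mid 0.75 [272. 208.] [0.4699 0.1354 0.043 ]
wide_mid 0.67 [331. 337.] [0.4287 0.0246 0.043 ]
square_mid 0.82 [273. 114.] [0.515  0.1802 0.045 ]
slim_mid 0.55 [270.   3.] [0.5567 0.2253 0.05  ]
[  2.1  -1.4 108.4] turn 0.2 F [ 0.3 -0.9  0.1] t 3.25
[272.10864527 201.61870958] [0.46633067 0.12963231 0.15020209]
```

View pics/w1.png

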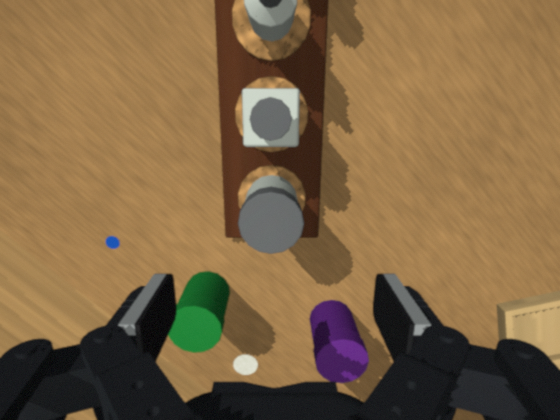

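The wrist view shows the grey-lidded wide pot at (271,215) between the jaws, the square bottle at (271,118), and the green and purple pots clear of the fingers. Descend.

Request:
apply_moves:
  deltas: [85,4,-1,70,0,85,4,-1,70,0,85,4,-1,108,0,85,4,-1,108,0,85,4,-1,108,0,20,4,-1,108,0,20,4,-1,108,0,20,4,-1,108,0,20,4,-1,108,0,20,4,-1,108,0,20,4,-1,108,0,20,4,-1,108,0]
  squeeze: 25

```text
clock: 4.25
position: [0.4702, 0.1346, 0.044]
ee_rot: [0.0, 0.921, 0.39, 0.002]
contact_force: [-0.9, -0.5, 7.1]
width: 0.0412
gripper_force: 24.2
```

```bash
python3 - <<'E'
from h import *
s=get_state();print(s["width"],s["gripper_force"],s["moment"],nose_length)
go(T['wide'][0],.042,45.6)
E
```

```text
0.041188005670673176 24.23989793867804 [-0.0262092   0.09251924 -0.02362034] 0.017
[-3.5 -0.5  1.9] turn 0.3 F [-0.9 -0.5  7.1] t 4.25
```

Request:
apply_moves:
  deltas: [20,0,0,-10,0,20,0,0,-30,0,20,0,0,-70,0,20,0,0,-90,0,20,0,0,-90,0]
  squeeze: 30

```text
clock: 4.67
position: [0.4725, 0.1349, 0.1374]
ee_rot: [0.002, 0.921, 0.39, 0.005]
contact_force: [0.1, -0.5, -1.0]
width: 0.0406
gripper_force: 30.4
```

```bash
python3 - <<'E'
from h import *
s=get_state();print(s["width"],s["gripper_force"])
go(T['wide'][1],.13,60)
im=get_image("wrist");save(im,"w2.png")
E
```

```text
0.04057972827280193 30.39783301530406
[-316.4  292.3    6.7] turn -14.1 F [ 0.1 -0.5 -1. ] t 4.6667
```

View pics/w2.png

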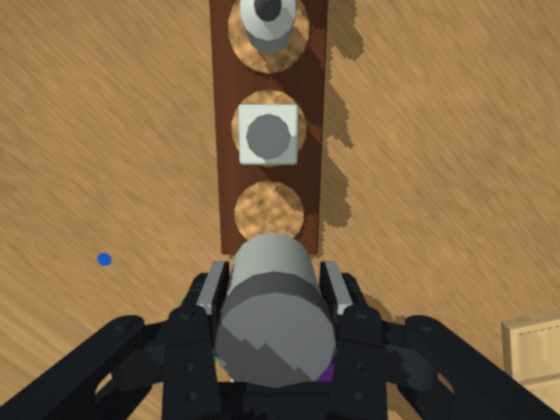

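The wide pot hangs upright in the jaws and its bare disc shows at (269,213).

Request:
apply_moves:
  deltas: [20,-25,22,7,-2,20,-55,50,7,-4,20,-85,78,7,-6,20,-115,106,7,-8,20,-145,134,7,-10,20,-175,162,7,-12,20,-205,190,7,-14,20,-235,218,7,-14,20,-265,245,7,-14,20,-290,268,7,-14,20,-306,282,7,-14,20,-316,292,7,-14]

```text
clock: 5.72
position: [0.4575, -0.2981, 0.1239]
ee_rot: [-0.001, 0.867, 0.498, -0.001]
contact_force: [-0.7, -0.6, 0.3]
width: 0.041
gripper_force: 30.4
```

Request:
apply_moves:
  deltas: [20,0,0,0,0,20,0,0,0,0]

```text
clock: 5.88
position: [0.4579, -0.2951, 0.1242]
ee_rot: [-0.001, 0.867, 0.499, -0.0]
contact_force: [-0.1, 0.2, -0.9]
width: 0.0407
gripper_force: 30.4
```

```bash
python3 - <<'E'
from h import *
s=get_state();print(s["width"],s["position"])
go(T['wide'][1],.038,60)
im=get_image("wrist");save(im,"w3.png")
for r in (2,3,0,1): pass
for n,(a,b) in T.items(): print(n,proj([*b,.008],im).round())
E
```

```text
0.040694704191387834 [ 0.45793926 -0.29506291  0.12422107]
[ 1.5  4.2 86.2] turn -0.2 F [-0.1  0.2 -0.9] t 5.8833
wide [279. 211.]
square [280. 121.]
slim [280.  14.]
shoulder [ 280. -113.]
```

View pics/w3.png

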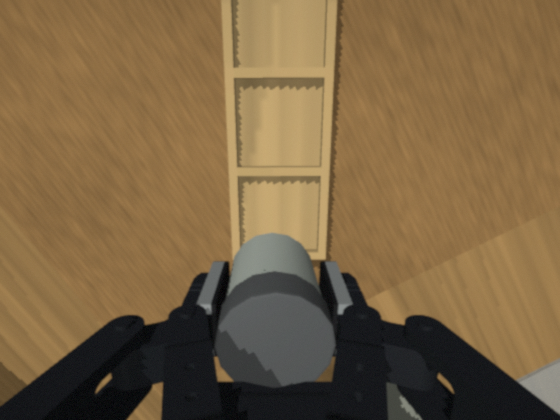

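The pocket is centred at (280,211) as predicted. Lower.

Request:
apply_moves:
  deltas: [20,1,4,25,0,20,1,4,50,0,20,1,4,70,0,20,1,4,80,0,20,1,4,84,0,20,1,4,85,0,20,1,4,86,0,20,1,4,86,0]

```text
clock: 6.6
position: [0.4633, -0.2972, 0.0402]
ee_rot: [0.001, 0.866, 0.499, 0.0]
contact_force: [-0.6, 0.7, -0.7]
width: 0.0408
gripper_force: 30.4
```

Request:
apply_moves:
  deltas: [20,0,0,1,0,20,0,0,2,0,20,0,0,2,0]

```text
clock: 6.85
position: [0.4631, -0.2975, 0.0381]
ee_rot: [0.001, 0.867, 0.499, 0.0]
contact_force: [-0.1, 1.1, 2.0]
width: 0.0405
gripper_force: 30.2
```

Request:
apply_moves:
  deltas: [46,0,0,0,0,50,0,0,0,0,60,0,0,0,0,75,0,0,0,0,80,0,0,0,0,85,0,0,-40,0,85,0,0,-80,0,85,0,0,-110,0,85,0,0,-110,0]

```text
clock: 7.6
position: [0.4659, -0.2997, 0.1537]
ee_rot: [0.006, 0.867, 0.499, 0.002]
contact_force: [0.3, -0.6, -0.3]
width: 0.085
gripper_force: 0.0
```

```bash
python3 - <<'E'
from h import *
im=get_image("wrist");save(im,"w4.png")
go(T['square'][0],.15,45.6)
E
```

```text
[ 436.2 -198.    -1.5] turn 14.3 F [-0.1  0.4 -0.9] t 7.65
```

View pics/w4.png

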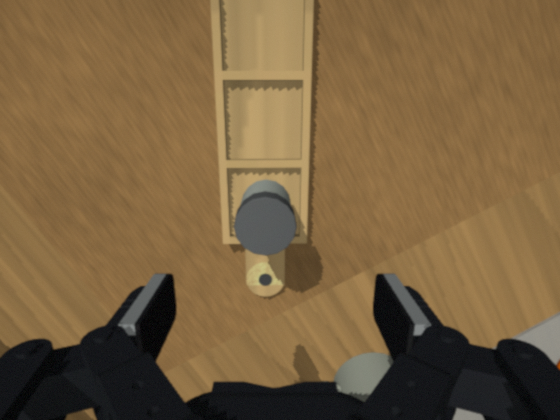

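The wide pot stands in the pocket nearest the handle, lid at (265,222). Next the square bottle.

Request:
apply_moves:
  deltas: [85,436,-198,-1,14,85,436,-198,-1,14,85,436,-198,-1,14,85,436,-198,-1,14,85,436,-198,-1,14,85,436,-198,-1,14,85,436,-198,-1,14,85,436,-198,-1,14,85,436,-198,-1,14,85,436,-198,-1,14,85,436,-198,-1,14,85,436,-198,-1,14]

```text
clock: 8.65
position: [0.5092, 0.1833, 0.1467]
ee_rot: [-0.001, 0.921, 0.391, -0.001]
contact_force: [0.2, 0.2, 0.1]
width: 0.085
gripper_force: 0.0
```

Request:
apply_moves:
  deltas: [85,0,0,0,0,85,0,0,0,0,85,0,0,0,0]

```text
clock: 8.9
position: [0.5091, 0.1789, 0.147]
ee_rot: [0.0, 0.921, 0.39, -0.002]
contact_force: [0.1, 0.4, 0.3]
width: 0.0849
gripper_force: 0.0
```

```bash
python3 - <<'E'
from h import *
im=get_image("wrist")
for q,z in dict(square_mid=.045,slim_mid=.05,disc_wide=.014,disc_square=.01).items():
    for r in place_of(q,im)[:2]: print(q,round(r["score"],2),np.round(r["point"]),np.round(ray(r["point"],im,z),4))
go(T['square'][0],.042,45.6)
E
```

```text
square_mid 0.71 [279.   6.] [0.602  0.2701 0.045 ]
square_mid 0.61 [274. 214.] [0.5118 0.1808 0.045 ]
slim_mid 0.65 [279. 118.] [0.5588 0.2251 0.05  ]
disc_wide 0.8 [275. 270.] [0.4711 0.1382 0.014 ]
disc_wide 0.44 [278.   2.] [0.6082 0.2774 0.014 ]
[  1.4   1.6 106.1] turn 0.2 F [-1.   0.4  0.2] t 9.15
```

Request:
apply_moves:
  deltas: [85,3,1,40,0,85,3,1,70,0,85,3,1,104,0,85,3,1,104,0,85,3,1,104,0,20,3,1,104,0,20,3,1,104,0,20,3,1,104,0,20,3,1,104,0,20,3,1,104,0,20,3,1,104,0,20,3,1,104,0]
  squeeze: 25

```text
clock: 10.15
position: [0.5139, 0.1813, 0.0457]
ee_rot: [0.0, 0.921, 0.39, 0.001]
contact_force: [-0.9, -0.8, 6.1]
width: 0.0337
gripper_force: 26.3
```

Request:
apply_moves:
  deltas: [20,0,0,0,0,20,0,0,-10,0,20,0,0,-30,0,20,0,0,-70,0,20,0,0,-90,0,20,0,0,-90,0]
  squeeze: 30

```text
clock: 10.65
position: [0.5162, 0.1818, 0.1397]
ee_rot: [0.001, 0.921, 0.39, 0.005]
contact_force: [0.1, 1.5, -0.6]
width: 0.0334
gripper_force: 30.3
```

```bash
python3 - <<'E'
from h import *
go(T['square'][1],.13,60)
E
```

```text
[-318.4  277.9    8.6] turn -14.1 F [ 0.1  1.5 -0.6] t 10.65
```

Request:
apply_moves:
  deltas: [20,-25,22,8,-2,20,-55,48,8,-4,20,-85,75,8,-6,20,-115,101,8,-8,20,-145,127,8,-10,20,-175,153,8,-12,20,-205,179,8,-14,20,-235,205,8,-14,20,-265,231,8,-14,20,-290,253,8,-14,20,-308,269,8,-14,20,-318,278,8,-14]

```text
clock: 11.65
position: [0.4905, -0.2437, 0.1257]
ee_rot: [0.0, 0.867, 0.498, -0.0]
contact_force: [-0.6, 0.4, -0.5]
width: 0.0335
gripper_force: 30.3
```

Request:
apply_moves:
  deltas: [20,0,0,0,0,20,0,0,0,0,20,0,0,0,0]

```text
clock: 11.9
position: [0.4906, -0.2392, 0.1258]
ee_rot: [-0.001, 0.866, 0.499, -0.0]
contact_force: [0.2, -0.7, -1.1]
width: 0.0336
gripper_force: 30.3
```

```bash
python3 - <<'E'
from h import *
go(T['square'][1],.0405,60)
E
```

```text
[ 0.9  3.8 85.3] turn -0.1 F [ 0.2 -0.7 -1.1] t 11.9
```

Request:
apply_moves:
  deltas: [20,1,4,25,0,20,1,4,50,0,20,1,4,70,0,20,1,4,80,0,20,1,4,83,0,20,1,4,84,0,20,1,4,85,0,20,1,4,85,0]

```text
clock: 12.57
position: [0.4959, -0.2422, 0.0422]
ee_rot: [0.001, 0.866, 0.499, 0.0]
contact_force: [-1.5, 0.2, -0.9]
width: 0.0337
gripper_force: 30.3
```

Request:
apply_moves:
  deltas: [20,0,0,1,0,20,0,0,2,0,20,0,0,2,0]

```text
clock: 12.82
position: [0.4955, -0.2423, 0.0398]
ee_rot: [0.001, 0.867, 0.499, 0.0]
contact_force: [0.0, 1.0, 0.2]
width: 0.0341
gripper_force: 30.6
```

Request:
apply_moves:
  deltas: [20,0,0,0.5,0,20,0,0,1,0,20,0,0,1,0]

```text
clock: 13.07
position: [0.4955, -0.2423, 0.0397]
ee_rot: [0.001, 0.867, 0.499, 0.0]
contact_force: [-1.5, 0.5, 9.0]
width: 0.0335
gripper_force: 31.6
```

Request:
apply_moves:
  deltas: [40,0,0,0,0,45,0,0,0,0,55,0,0,0,0,70,0,0,0,0,80,0,0,0,0,85,0,0,-40,0,85,0,0,-80,0,85,0,0,-110,0,85,0,0,-110,0]

```text
clock: 13.82
position: [0.4987, -0.2443, 0.1546]
ee_rot: [0.006, 0.867, 0.499, 0.003]
contact_force: [0.8, -0.1, 1.1]
width: 0.0848
gripper_force: 0.0
```

```bash
python3 - <<'E'
from h import *
im=get_image("wrist");save(im,"w5.png")
go(T['slim'][0],.15,45.6)
E
```

```text
[ 434.1 -182.8    0. ] turn 14.3 F [ 0.7 -0.6 -0.7] t 13.8667
```

View pics/w5.png

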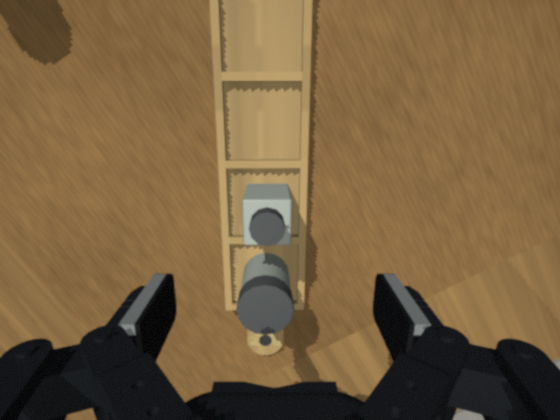

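Both stand upright in their pockets, the square cap at (267,226) and the wide lid at (265,306). Next the slim bottle.

Request:
apply_moves:
  deltas: [85,434,-183,0,14,85,434,-183,0,14,85,434,-183,0,14,85,434,-183,0,14,85,434,-183,0,14,85,434,-183,0,14,85,434,-183,0,14,85,434,-183,0,14,85,434,-183,0,14,85,434,-183,0,14,85,434,-183,0,14,85,434,-183,0,14]

```text
clock: 14.87
position: [0.554, 0.23, 0.1464]
ee_rot: [-0.001, 0.92, 0.391, -0.0]
contact_force: [-0.3, -0.2, 0.2]
width: 0.0849
gripper_force: 0.0
```

Request:
apply_moves:
  deltas: [85,0,0,0,0,85,0,0,0,0,85,0,0,0,0]

```text
clock: 15.12
position: [0.5536, 0.2242, 0.1469]
ee_rot: [0.0, 0.921, 0.39, -0.002]
contact_force: [-1.2, -0.1, 0.1]
width: 0.0853
gripper_force: 0.0
```

```bash
python3 - <<'E'
from h import *
im=get_image("wrist")
for q,z in dict(slim_mid=.05,shoulder_mid=.048,disc_square=.014,disc_slim=.014).items():
    for r in place_of(q,im)[:2]: print(q,round(r["score"],2),np.round(r["point"]),np.round(ray(r["point"],im,z),4))
go(T['slim'][0],.042,45.6)
E
```

```text
slim_mid 0.58 [276. 212.] [0.5593 0.2275 0.05  ]
shoulder_mid 0.79 [277. 116.] [0.6031 0.272  0.048 ]
disc_square 0.82 [277. 274.] [0.514  0.1797 0.014 ]
disc_square 0.45 [275. 195.] [0.5607 0.2296 0.014 ]
disc_slim 0.93 [276. 198.] [0.5594 0.2274 0.014 ]
[  1.6   1.8 106.2] turn 0.2 F [-0.1  0.6 -0.4] t 15.3667
```

Request:
apply_moves:
  deltas: [85,4,1,40,0,85,4,1,70,0,85,4,1,104,0,85,4,1,104,0,85,4,1,104,0,15,4,1,104,0,15,4,1,104,0,15,4,1,104,0,15,4,1,104,0,15,4,1,104,0,15,4,1,104,0,15,4,1,104,0]
  squeeze: 25

```text
clock: 16.37
position: [0.5589, 0.2277, 0.0457]
ee_rot: [0.0, 0.921, 0.39, 0.001]
contact_force: [-0.6, -0.5, 5.5]
width: 0.0294
gripper_force: 24.7
```

Request:
apply_moves:
  deltas: [15,0,0,0,0,15,0,0,-10,0,15,0,0,-30,0,15,0,0,-70,0,15,0,0,-90,0,15,0,0,-90,0]
  squeeze: 30

```text
clock: 16.87
position: [0.5614, 0.2285, 0.1401]
ee_rot: [0.001, 0.921, 0.39, 0.005]
contact_force: [0.5, 0.4, 0.3]
width: 0.0289
gripper_force: 29.7
```

```bash
python3 - <<'E'
from h import *
go(T['slim'][1],.13,60)
E
```

```text
[-321.3  262.4    8.5] turn -14.1 F [0.5 0.4 0.3] t 16.8667
```

Request:
apply_moves:
  deltas: [15,-25,20,8,-2,15,-55,45,8,-4,15,-85,69,8,-6,15,-115,94,8,-8,15,-145,118,8,-10,15,-175,143,8,-12,15,-205,167,8,-14,15,-235,192,8,-14,15,-265,216,8,-14,15,-290,237,8,-14,15,-310,253,8,-14,15,-321,262,8,-14]

```text
clock: 17.87
position: [0.5219, -0.1883, 0.1257]
ee_rot: [0.0, 0.867, 0.498, -0.001]
contact_force: [-0.3, 0.2, 0.7]
width: 0.0291
gripper_force: 29.8
```

Request:
apply_moves:
  deltas: [15,0,0,0,0,15,0,0,0,0,15,0,0,0,0]

```text
clock: 18.12
position: [0.5223, -0.184, 0.1259]
ee_rot: [-0.001, 0.866, 0.499, -0.0]
contact_force: [-0.2, 0.3, -1.1]
width: 0.0291
gripper_force: 29.8
```

```bash
python3 - <<'E'
from h import *
go(T['slim'][1],.0405,60)
E
```

```text
[ 1.2  3.9 85.3] turn -0.1 F [-0.2  0.3 -1.1] t 18.1167
```

Request:
apply_moves:
  deltas: [15,1,4,25,0,15,1,4,50,0,15,1,4,70,0,15,1,4,80,0,15,1,4,83,0,15,1,4,84,0,15,1,4,85,0,15,1,4,85,0]

```text
clock: 18.78
position: [0.5275, -0.1866, 0.0422]
ee_rot: [0.001, 0.866, 0.499, 0.001]
contact_force: [-1.2, 1.0, -1.5]
width: 0.029
gripper_force: 29.8
```

Request:
apply_moves:
  deltas: [15,0,0,1,0,15,0,0,2,0,15,0,0,2.5,0,15,0,0,2.5,0]

```text
clock: 19.12
position: [0.5272, -0.1869, 0.0398]
ee_rot: [0.001, 0.867, 0.499, 0.0]
contact_force: [-0.3, -0.2, 5.1]
width: 0.0293
gripper_force: 30.2
```

In contact with the pocket floor (5 N). Release, then on to the shouldered bottle.

Request:
apply_moves:
  deltas: [35,0,0,0,0,40,0,0,0,0,55,0,0,0,0,70,0,0,0,0,80,0,0,0,0,85,0,0,-40,0,85,0,0,-80,0,85,0,0,-110,0,85,0,0,-110,0]

```text
clock: 19.87
position: [0.5305, -0.1884, 0.1552]
ee_rot: [0.005, 0.867, 0.499, 0.004]
contact_force: [0.7, 0.2, 0.2]
width: 0.085
gripper_force: 0.0
```

```bash
python3 - <<'E'
from h import *
im=get_image("wrist");save(im,"w6.png")
go(T['shoulder'][0],.15,45.6)
E
```

```text
[ 432.2 -166.3    1.2] turn 14.3 F [-0.2 -0.3  0.5] t 19.9167
```

View pics/w6.png

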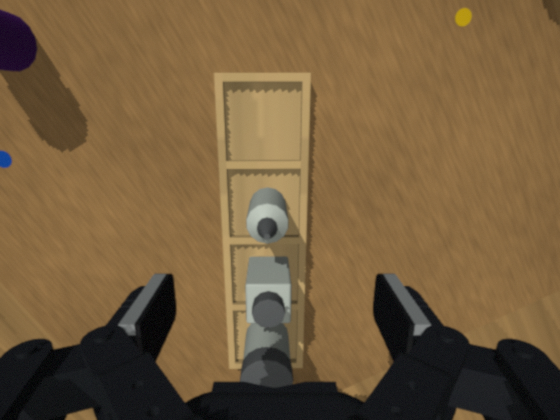

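The slim bottle is upright at (267,215), and one free pocket is left at (263,125).

Request:
apply_moves:
  deltas: [85,432,-166,1,14,85,432,-166,1,14,85,432,-166,1,14,85,432,-166,1,14,85,432,-166,1,14,85,432,-166,1,14,85,432,-166,1,14,85,432,-166,1,14,85,432,-166,1,14,85,432,-166,1,14,85,432,-166,1,14,85,432,-166,1,14]

```text
clock: 20.92
position: [0.5995, 0.2765, 0.1456]
ee_rot: [-0.002, 0.92, 0.392, 0.0]
contact_force: [0.4, 0.8, -0.5]
width: 0.0852
gripper_force: 0.0
```

Request:
apply_moves:
  deltas: [85,0,0,0,0,85,0,0,0,0,85,0,0,0,0]

```text
clock: 21.17
position: [0.599, 0.2689, 0.1465]
ee_rot: [0.0, 0.921, 0.389, -0.001]
contact_force: [-0.0, -0.8, 0.7]
width: 0.0853
gripper_force: 0.0
```

```bash
python3 - <<'E'
from h import *
im=get_image("wrist")
for q,z in dict(shoulder_mid=.048,disc_shoulder=.014,disc_slim=.014).items():
    for r in place_of(q,im)[:2]: print(q,round(r["score"],2),np.round(r["point"]),np.round(ray(r["point"],im,z),4))
go(T['shoulder'][0],.042,45.6)
E
```

```text
shoulder_mid 0.61 [276. 216.] [0.6024 0.2705 0.048 ]
disc_slim 0.61 [276. 273.] [0.5595 0.2257 0.014 ]
disc_slim 0.42 [275. 215.] [0.5948 0.263  0.014 ]
[  2.1   0.9 105.7] turn 0.2 F [-0.8  0.8  0.1] t 21.3667
```

Request:
apply_moves:
  deltas: [85,3,1,40,0,85,3,1,70,0,85,3,1,105,0,85,3,1,105,0,85,3,1,105,0,20,3,1,105,0,20,3,1,105,0,20,3,1,105,0,20,3,1,105,0,20,3,1,105,0,20,3,1,105,0,20,3,1,105,0]
  squeeze: 25

```text
clock: 22.37
position: [0.6038, 0.2723, 0.0449]
ee_rot: [0.0, 0.921, 0.39, 0.002]
contact_force: [-0.2, -1.3, 5.9]
width: 0.0371
gripper_force: 25.1
```

Request:
apply_moves:
  deltas: [20,0,0,0,0,20,0,0,-10,0,20,0,0,-30,0,20,0,0,-70,0,20,0,0,-90,0,20,0,0,-90,0]
  squeeze: 30

```text
clock: 22.87
position: [0.606, 0.2731, 0.1394]
ee_rot: [0.001, 0.921, 0.39, 0.006]
contact_force: [0.3, -0.6, -0.6]
width: 0.0366
gripper_force: 30.3
```

```bash
python3 - <<'E'
from h import *
go(T['shoulder'][1],.13,60)
E
```

```text
[-322.3  245.7    7.4] turn -14.1 F [ 0.3 -0.6 -0.6] t 22.8667
```

Request:
apply_moves:
  deltas: [20,-25,19,7,-2,20,-55,42,7,-4,20,-85,65,7,-6,20,-115,88,7,-8,20,-145,111,7,-10,20,-175,134,7,-12,20,-205,156,7,-14,20,-235,179,7,-14,20,-265,202,7,-14,20,-290,221,7,-14,20,-310,236,7,-14,20,-322,246,7,-14]

```text
clock: 23.87
position: [0.5539, -0.1333, 0.1254]
ee_rot: [0.0, 0.867, 0.498, -0.001]
contact_force: [-0.2, 0.1, -0.1]
width: 0.0368
gripper_force: 30.3
```

Request:
apply_moves:
  deltas: [20,0,0,0,0,20,0,0,0,0,20,0,0,0,0]

```text
clock: 24.12
position: [0.5547, -0.1297, 0.1254]
ee_rot: [-0.001, 0.867, 0.499, -0.0]
contact_force: [-0.3, -1.0, -1.2]
width: 0.0367
gripper_force: 30.3
```

```bash
python3 - <<'E'
from h import *
go(T['shoulder'][1],.04,60)
E
```

```text
[ 2.1  3.  85.4] turn -0.1 F [-0.3 -1.  -1.2] t 24.1167
```

Request:
apply_moves:
  deltas: [20,1,3,25,0,20,1,3,50,0,20,1,3,70,0,20,1,3,80,0,20,1,3,83,0,20,1,3,84,0,20,1,3,85,0,20,1,3,85,0]

```text
clock: 24.78
position: [0.5591, -0.1312, 0.0417]
ee_rot: [0.001, 0.866, 0.499, 0.001]
contact_force: [0.0, 1.0, -0.1]
width: 0.0368
gripper_force: 30.3
```

Request:
apply_moves:
  deltas: [20,0,0,1,0,20,0,0,2,0,20,0,0,2.5,0,20,0,0,2.5,0]

```text
clock: 25.12
position: [0.5585, -0.1314, 0.0389]
ee_rot: [0.001, 0.867, 0.499, 0.0]
contact_force: [-0.6, 0.5, 4.5]
width: 0.0371
gripper_force: 30.6
```

Request:
apply_moves:
  deltas: [43,0,0,0,0,48,0,0,0,0,58,0,0,0,0,72,0,0,0,0,80,0,0,0,0,85,0,0,-40,0,85,0,0,-80,0,85,0,0,-120,0,85,0,0,-160,0,85,30,-40,-170,0,85,60,-80,-170,0,85,60,-110,-170,0]

```text
clock: 26.12
position: [0.4979, -0.0251, 0.2095]
ee_rot: [0.001, 0.867, 0.499, 0.003]
contact_force: [-0.2, 0.1, -0.1]
width: 0.0852
gripper_force: 0.0
```

```bash
python3 - <<'E'
from h import *
a=get_image("scene");b=get_image("top")
A=cv2.resize(a["frame"][180:280,100:260,::-1],(640,400));B=cv2.resize(b["frame"][140:270,295:475,::-1],None,fx=3.3,fy=3.3)[:,:580]
B=cv2.resize(b["frame"][140:270,295:475,::-1],(277,200)); 
cv2.imwrite("pics/fin.png",A);cv2.imwrite("pics/fin2.png",cv2.resize(b["frame"][100:280,90:480,::-1],None,fx=2,fy=2))
E
```

```text
(no output)
```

View pics/fin.png

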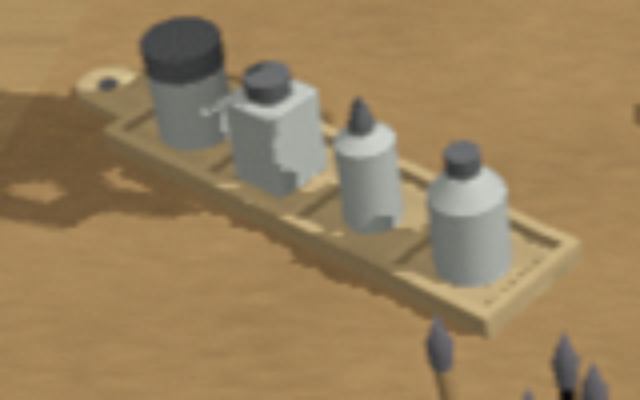

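View pics/fin2.png

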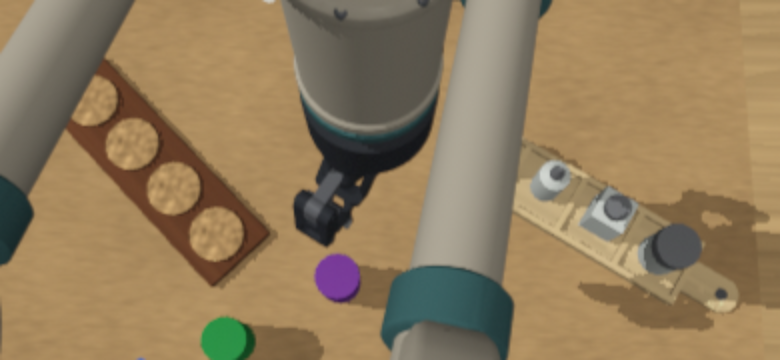

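All four stand upright, one to a pocket. From the rack's handle they run wide (185,80), square (275,130), slim (370,170) and shouldered (470,215), and the robot is clear.

```bash
python3 -c "
from rig import *
print(sign_off())"
```

```text
the job is handed in; nothing more can be done
None
```

The job is handed in: all four bottles stand upright in the rack in reverse order (from the rack's handle: wide, square, slim, shouldered), finished at about 26 s of the 112 s allowed; the judge's result was not shown.

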